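Line up specimen jars by size on the display board

TASK

Line up the four specimen jars by size on the white display board, one upright in the middle of each cork pad: the smallest on the pad next to the red end block, then each larger jar in turn, so that the largest stands next to the blue end block. Keep the jars upright and set each one down gently, without dropping it onto its pad.

Things in the scene. Friction and masses are not known exactly. Their poses are not given: they have to be found in the camera images.
- jar_white: the smallest of four closed, clear, dry specimen jars: a straight upright cylinder 40 mm in diameter and 60 mm tall in all, including its 14 mm white lid (same diameter as the jar). Mass 0.05 to 0.35 kg, rigid. Stands loose on the table at the start. Origin: centre of its underside; z up its axis.
- jar_yellow: the second smallest of four closed, clear, dry specimen jars: a straight upright cylinder 46 mm in diameter and 80 mm tall in all, including its 14 mm yellow lid (same diameter as the jar). Mass 0.05 to 0.35 kg, rigid. Stands loose on the table at the start. Origin: centre of its underside; z up its axis.
- jar_green: the second largest of four closed, clear, dry specimen jars: a straight upright cylinder 52 mm in diameter and 100 mm tall in all, including its 14 mm green lid (same diameter as the jar). Mass 0.05 to 0.35 kg, rigid. Stands loose on the table at the start. Origin: centre of its underside; z up its axis.
- jar_black: the largest of four closed, clear, dry specimen jars: a straight upright cylinder 58 mm in diameter and 120 mm tall in all, including its 14 mm black lid (same diameter as the jar). Mass 0.05 to 0.35 kg, rigid. Stands loose on the table at the start. Origin: centre of its underside; z up its axis.
- pad_1: round cork pad, 70 mm diameter, 3 mm thick, fixed on the white display board (board 100 x 400 mm, 12 mm thick, fixed on the table). The four pads stand in one straight row, 85 mm apart, along the board's long axis; pad_1 is number 1 along the row. Origin: centre of its underside (12 mm above the table; its top is 15 mm above the table); x points across the row, y along it from pad_1 to pad_4.
- pad_2: round cork pad, 70 mm diameter, 3 mm thick, fixed on the white display board (board 100 x 400 mm, 12 mm thick, fixed on the table). The four pads stand in one straight row, 85 mm apart, along the board's long axis; pad_2 is number 2 along the row. Origin: centre of its underside (12 mm above the table; its top is 15 mm above the table); x points across the row, y along it from pad_1 to pad_4.
- pad_3: round cork pad, 70 mm diameter, 3 mm thick, fixed on the white display board (board 100 x 400 mm, 12 mm thick, fixed on the table). The four pads stand in one straight row, 85 mm apart, along the board's long axis; pad_3 is number 3 along the row. Origin: centre of its underside (12 mm above the table; its top is 15 mm above the table); x points across the row, y along it from pad_1 to pad_4.
- pad_4: round cork pad, 70 mm diameter, 3 mm thick, fixed on the white display board (board 100 x 400 mm, 12 mm thick, fixed on the table). The four pads stand in one straight row, 85 mm apart, along the board's long axis; pad_4 is number 4 along the row. Origin: centre of its underside (12 mm above the table; its top is 15 mm above the table); x points across the row, y along it from pad_1 to pad_4.
- red_block: fixed red end block, 80 mm across the row, 22 mm along it, 22 mm high, at one end of the display board, 52.5 mm beyond the last pad's centre; at some starts beyond pad_1, at others beyond pad_4 (the blue block is at the other end). Origin: centre of its underside (12 mm above the table).
- blue_block: fixed blue end block, 80 mm across the row, 22 mm along it, 22 mm high, at one end of the display board, 52.5 mm beyond the last pad's centre; at some starts beyond pad_1, at others beyond pad_4 (the red block is at the other end). Origin: centre of its underside (12 mm above the table).

How it is judged:
By the outcome, as a careful person would: the job done as asked, in the order asked, and still so for the second after the job is handed in, with the robot touching nothing.
It also fails if it takes over 109 s, if anything falls off the work surface, if the arm or the gripper's body presses on something with over 40 N, if the wrist force passes 120 N, or if a joint passes its speed limit or range.

ROBOT

A 6-joint arm with a two-finger parallel gripper is mounted at the origin on the work surface. World frame = base frame: x ahead of the robot, y to its left, z up, the work surface at z = 0. Lengths are in m, angles in degrees, forces in N, time in s.
With the tool pointing down it reaches from about 0.25 to 0.725 m from the base axis. Payload 9.7 kg.
Tool frame: the origin (TCP) lies midway between the tips of the shut fingers; the grasp point (between the pads) lies 19 mm behind it; z points along the fingers, y is the line along which they close (so a half turn about z gives the same grasp; the last joint's range is limited). The gripper opens to 85 mm and grips with 20 to 120 N. Pads are 22 mm wide; open, the fingers measure 114 mm over their backs; the gripper's body (76 mm by 85 mm) begins 54 mm behind the grasp point. The pads swing forward as they close: fully open they stand 13 mm farther back than shut.
Start: joints at [63.484, 4.979, 10.078, 95.1, 0, 90], TCP at [0.246, 0.492, 0.231] pointing down, gripper open.
Joint ranges: [-179.16, 179.16], [-48.56, 103.87], [-65.8, 70.77], [-126.05, 130.52], [-82.76, 87.17], [-180, 180]. Speed limits (degrees/s): [127.2, 127.2, 147.25, 180, 180, 180].

INTERFACE

Orientations are given as [roll, pitch, yaw] about the fixed x, y, z axes, in that order (R = Rz(yaw) Ry(pitch) Rx(roll)).
In Python, from workcell import * gives the robot as it stands.
- The arm moves only by the tool servo_tool, never from a script. Its argument "moves" is a list of rows, each a list of 4 numbers: the shift along the world's x, y, z in a scale on which 1.0 is 75 cm, then the turn about the world's z in fractions of the full range, 1 being 4 rad. A call has 1 to 20 rows; each row is the pose to reach, as a shift and turn from the pose commanded when the call began; what a row does not reach only later rows make up. A row lasts 1/12 s, in which the tool goes at most 41.7 mm and 7.16 degrees, less where a joint would pass 70% of its speed; a pose out of reach is approached as far as the arm can. A shift or turn number past 1, either way, is cut back to 1. A call with a gripper value outside its range is refused whole. "claw" is the closure, from 0 (fully open) to 1 (shut), set as the call begins (left out, the last holds). The fingers move at their own pace and stop on an object; "force" is the grip in N (left out, the last holds). Time passes only in rows, so rows that repeat a pose let the fingers close. It gives the time, the measured TCP pose, the force, the opening and the grip force at its end, in the units of the state.
- get_obs(): the state, without advancing time (a new reading comes with each control period).
- camera(name): name is "side" or "top"; returns the picture (400x640x3 uint8, red, green, blue); there is no depth.
- get_calibration(name): a dict with "fx", "fy", "cx", "cy" (pixels), "rvec" (rotation vector, rad) and "tvec" (3), from world to camera coordinates, as OpenCV has them. Camera axes: x right, y down, z forward; pixel columns grow to the right and rows downward; lengths in m; the calibration is good to about 2 mm. A picture is of the moment at which its call begins. get_calibration takes no time and is no camera call.
- job_done(): hands the job in; it is judged then, once.
The state is a dict: "time": time; "q": joint angles; "qd": joint speeds; "joint_efforts": joint torques, N m; "ee_pos": TCP position; "tcp_rot": TCP orientation; "wrist_force": force on the tool from outside, world axes, zero at the start; "torque": the same for the moment, N m; "opening": finger opening in m; "grasp_force": force on a finger pad.
Only numpy, scipy, OpenCV 4.12 (cv2) and the standard library are available. Lean on these libraries where they do the work, as an engineer would, in place of code of your own. Each camera call takes 0.05 s, during which the arm holds its last target. There are 200 camera calls.

## Working session

There is one attempt and no reset: what is moved stays moved. The work goes in short steps, Python scripts to look and compute and a tool call to move; the robot and the scene stay as the last step left them, time stands still between calls to the robot, and variables do not carry over. Pictures are saved under pics/ and viewed, at most 14 in all, crops included, and the job is handed in when it is done.

Besides the shell and the picture viewer there is one more tool, called after "Call:" as a command line: name --pt "numbers of a row" for each row, then --argument value for the rest. servo_tool: Moves the arm, as the interface text tells. Its arguments: {"type":"object","properties":{"moves":{"type":"array","items":{"type":"array","items":{"type":"number"}}},"claw":{"type":"number"},"force":{"type":"number"}},"required":["moves"]}

```bash
mkdir -p pics; python3 - <<'E'
from workcell import *
import cv2
for n in("top","side"):
    cv2.imwrite(f"pics/{n}0.png",cv2.cvtColor(camera(n),cv2.COLOR_RGB2BGR)); print(get_calibration(n))
print(get_obs())
E
```

```text
{'fx': 374.978136764769, 'fy': 374.978136764769, 'cx': 321.3443503486581, 'cy': 199.51706147964285, 'rvec': array([ 2.0643764 , -2.14485035,  0.22896405]), 'tvec': array([0.02853004, 0.5507402 , 0.75908104])}
{'fx': 485.70608997891355, 'fy': 485.70608997891355, 'cx': 311.031600201834, 'cy': 200.71114895628318, 'rvec': array([ 2.23746462, -0.92558727,  0.37113322]), 'tvec': array([-0.39957056,  0.34725301,  0.70358176])}
{'time': 0.1, 'q': array([6.34836487e+01, 5.00823577e+00, 1.00399720e+01, 9.50993624e+01,
       1.19721085e-03, 8.99992192e+01]), 'qd': array([-0.10272536, -0.05929967,  0.11260199,  0.04315809,  0.10841905,
        0.0275649 ]), 'joint_efforts': array([ 1.33412232e-03, -5.21563017e+01,  4.65652978e+01,  1.59848796e-02,
        7.74408045e-05,  1.10322938e-05]), 'ee_pos': array([0.24545554, 0.49196935, 0.23065997]), 'tcp_rot': array([-1.79932374e+02, -1.19813164e-03,  1.53484428e+02]), 'wrist_force': array([-0.10403575, -0.79332743, -0.54304702]), 'torque': array([0.02373772, 0.01260686, 0.00536894]), 'grasp_force': 0.0, 'opening': 0.08532352361444921}
```

View pics/top0.png

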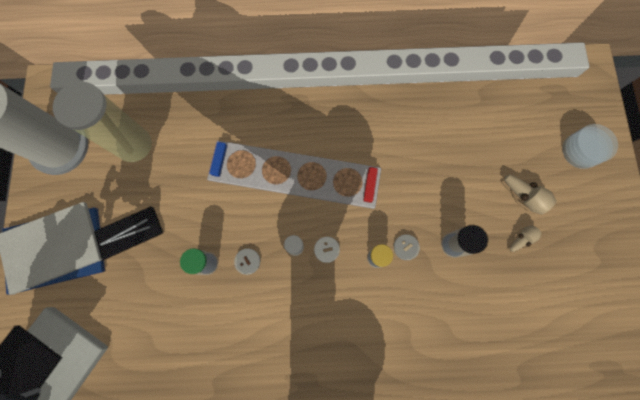

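View pics/side0.png

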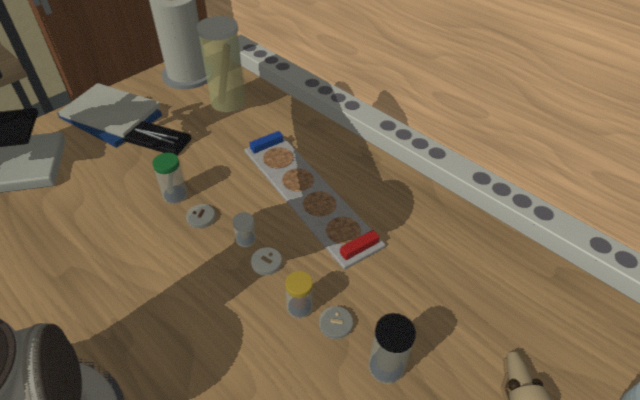

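The top view shows the lids: green (193,261), white (293,245), yellow (381,256) and black (472,240). The board runs from the blue block (218,160) to the red block (371,185). Small flat dishes lie between the jars.

```bash
cat > h.py <<'E'
import numpy as np, cv2
from workcell import *
from scipy.optimize import least_squares
def cal(n):
    c=get_calibration(n); return c['rvec'],c['tvec'],np.array([[c['fx'],0,c['cx']],[0,c['fy'],c['cy']],[0,0,1.]])
def proj(n,P):
    r,t,K=cal(n); return cv2.projectPoints(np.float64(P).reshape(-1,1,3),r,t,K,None)[0][:,0]
def ray(n,uv,z):
    r,t,K=cal(n); R=cv2.Rodrigues(r)[0]; d=R.T@np.linalg.solve(K,[uv[0],uv[1],1]); o=-R.T@t
    return (o+d*(z-o[2])/d[2])[:2]
def hullc(n,x,y,r,z0,z1):
    a=np.linspace(0,2*np.pi,40); P=[[x+r*np.cos(i),y+r*np.sin(i),z] for z in(z0,z1) for i in a]
    h=cv2.convexHull(proj(n,P).astype(np.float32)); m=cv2.moments(h); return np.array([m['m10'],m['m01']])/m['m00'],m['m00']
def blob(img,near,mask,rad=25):
    m=mask.astype(np.uint8).copy(); z=np.zeros_like(m); u,v=near; z[v-rad:v+rad,u-rad:u+rad]=1; m*=z
    k,l,s,c=cv2.connectedComponentsWithStats(m); i=1+np.argmax(s[1:,4]); return c[i],s[i,4]
E
cat > m.py <<'E'
from h import *
im={n:cv2.cvtColor(cv2.imread(f'pics/{n}0.png'),cv2.COLOR_BGR2HSV).astype(int) for n in('top','side')}
def msk(n,c):
    H,S,V=[im[n][...,i] for i in range(3)]
    return {'green':(H>45)&(H<85)&(S>120),'yellow':(H>20)&(H<32)&(S>150),'black':(V<50),'white':(S<45)&(V>70),
     'red':((H<6)|(H>174))&(S>150),'blue':(H>100)&(H<125)&(S>150)}[c]
J={'green':(.026,.1,(193,261),(167,163)),'white':(.02,.06,(293,245),(244,222)),'yellow':(.023,.08,(381,256),(299,284)),'black':(.029,.12,(472,240),(395,333)),}
for c,(r,h,a,b) in J.items():
    o={n:blob(im[n],p,msk(n,c),16 if c=='white' else 25) for n,p in(('top',a),('side',b))}
    x0=ray('top',a,h)
    for ns in(('top',),('side',),('top','side')):
        s=least_squares(lambda p:np.concatenate([hullc(n,*p,r,h-.014,h)[0]-o[n][0] for n in ns]),x0)
        print(c,ns,s.x.round(4),np.abs(s.fun).max().round(2),[(o[n][1],round(hullc(n,*s.x,r,h-.014,h)[1])) for n in ns])
# board: blocks
for c,a,b in(('red',(371,185),(360,245)),('blue',(218,160),(267,142))):
    for n,p in(('top',a),('side',b)):
        k,_=blob(im[n],p,msk(n,c),28); print(c,n,ray(n,k,.026).round(4),_)
for p in((241,163),(277,170),(312,176),(347,182)): print('pad',ray('top',p,.015).round(4))
for p in((279,157),(298,180),(319,203),(343,230)): print('pad s',ray('side',p,.015).round(4))
for p in((247,260),(326,250),(406,247)): print('dish',ray('top',p,.015).round(4))
big=cv2.resize(cv2.imread('pics/top0.png')[130:290,170:370],None,fx=4,fy=4,interpolation=cv2.INTER_CUBIC)[:600]
cv2.imwrite('pics/c1.png',big)
E
python3 m.py
```

```text
green ('top',) [0.4271 0.2725] 0.0 [(np.int32(451), 582)]
green ('side',) [0.4259 0.2734] 0.0 [(np.int32(397), 500)]
green ('top', 'side') [0.4266 0.2728] 0.44 [(np.int32(451), 582), (np.int32(397), 500)]
white ('top',) [0.4555 0.0711] 0.0 [(np.int32(292), 287)]
white ('side',) [0.4503 0.0647] 0.0 [(np.int32(445), 374)]
white ('top', 'side') [0.4528 0.0678] 1.63 [(np.int32(292), 287), (np.int32(445), 371)]
yellow ('top',) [ 0.4258 -0.1129] 0.0 [(np.int32(328), 411)]
yellow ('side',) [ 0.4243 -0.1116] 0.0 [(np.int32(554), 645)]
yellow ('top', 'side') [ 0.4248 -0.112 ] 0.49 [(np.int32(328), 411), (np.int32(554), 645)]
black ('top',) [ 0.448  -0.2887] 0.0 [(np.int32(631), 749)]
black ('side',) [ 0.4467 -0.2887] 0.0 [(np.int32(1219), 1364)]
black ('top', 'side') [ 0.4472 -0.2886] 0.38 [(np.int32(631), 750), (np.int32(1219), 1363)]
red top [ 0.5903 -0.1061] 279
red side [ 0.5877 -0.1061] 525
blue top [0.6655 0.2461] 282
blue side [0.6613 0.2436] 322
pad [0.6573 0.1939]
pad [0.6367 0.109 ]
pad [0.6188 0.0271]
pad [ 0.6011 -0.054 ]
pad s [0.655  0.1924]
pad s [0.6338 0.1083]
pad s [0.6174 0.0286]
pad s [ 0.5989 -0.0555]
dish [0.4298 0.1784]
dish [0.4452 0.0013]
dish [ 0.4451 -0.1784]
```

View pics/c1.png

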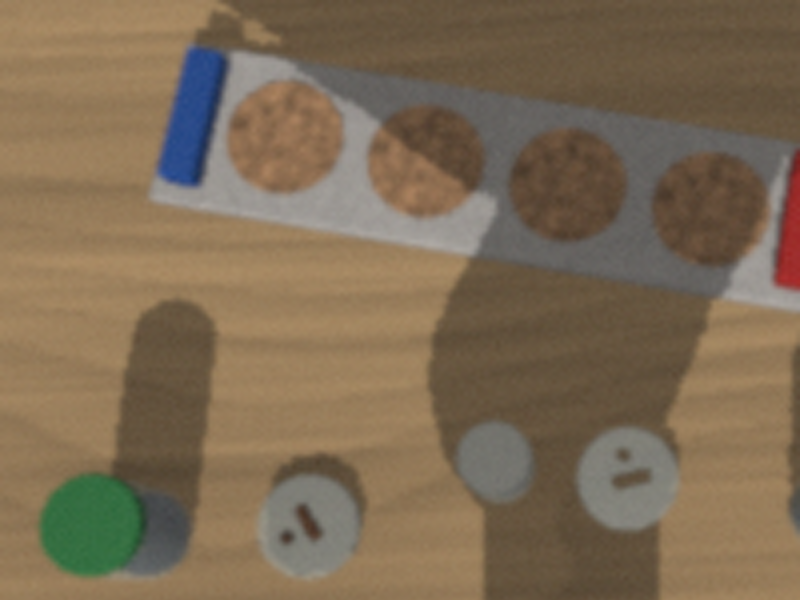

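The manual's scale: shifts go in shares of 75 cm and turns go in shares of 4 rad. Converting my numbers, -42.1 cm is -0.5613, -40 cm is -0.5333, -1.32 rad is -0.33.

Call:
servo_tool --pt "0.04 -0.08 0 -0.03" --pt "0.0667 -0.1333 0 -0.06" --pt "0.0933 -0.1867 0 -0.09" --pt "0.12 -0.24 0 -0.12" --pt "0.1467 -0.2933 0 -0.15" --pt "0.1733 -0.3467 0 -0.18" --pt "0.2 -0.4 0 -0.21" --pt "0.2267 -0.4533 0 -0.24" --pt "0.2533 -0.5067 0 -0.27" --pt "0.2667 -0.5333 0 -0.3" --pt "0.2787 -0.5613 0 -0.33" --pt "0.2787 -0.5613 -0.04 -0.33" --pt "0.2787 -0.5613 -0.08 -0.33" --pt "0.2787 -0.5613 -0.12 -0.33" --pt "0.2787 -0.5613 -0.16 -0.33" --pt "0.2787 -0.5613 -0.16 -0.33" --pt "0.2787 -0.5613 -0.16 -0.33" --claw 0 --force 30

```text
time: 1.52
ee_pos: [0.4535, 0.0709, 0.1106]
tcp_rot: [-179.8, 0.1, 77.8]
wrist_force: [0.1, 0.3, 0.3]
opening: 0.0856
grasp_force: 0.0
```

To row units: -9.1 cm is -0.1213, -8.5 cm is -0.1133.

Call:
servo_tool --pt "0 0 -0.0333 0" --pt "0 0 -0.0667 0" --pt "0 0 -0.0933 0" --pt "0 0 -0.1133 0" --pt "0 0 -0.1213 0" --pt "0 0 -0.1213 0" --pt "0 0 -0.1213 0"

```text
time: 2.1
ee_pos: [0.4555, 0.0714, 0.0221]
tcp_rot: [179.9, -0.0, 77.9]
wrist_force: [0.2, 0.0, 0.6]
opening: 0.0856
grasp_force: 0.0
```

```bash
python3 - <<'E'
from h import *
o=[cv2.cvtColor(camera(n),cv2.COLOR_RGB2BGR) for n in("top","side")]
a=cv2.resize(o[0][190:290,240:340],None,fx=4,fy=4);b=cv2.resize(o[1][160:260,190:290],None,fx=4,fy=4)
cv2.imwrite('pics/c2.png',np.hstack([a,b])); print(get_obs()['ee_pos'])
E
```

```text
[0.45569935 0.07137005 0.02218612]
```

View pics/c2.png

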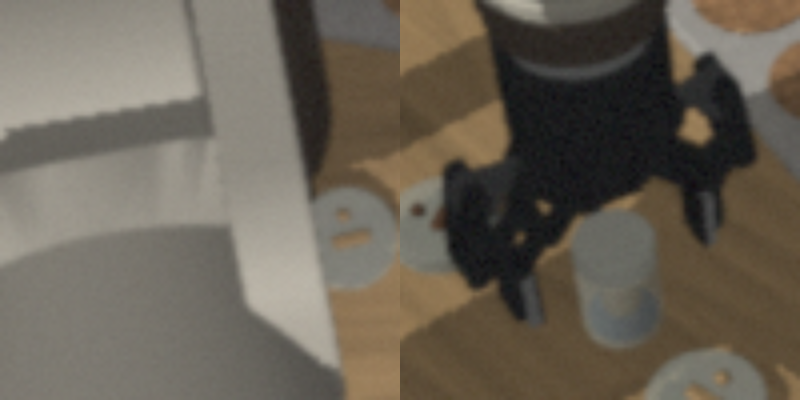

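```bash
python3 - <<'E'
from h import *
print(ray('side',(245.2,239),0),ray('side',(243.1,219.6),.06),proj('side',[[.4555,.0714,0.06],[.4555,.0714,0],[.4555,.0714,0.035]]), ray('top',(293.1,244.6),.06))
E
```

```text
[0.45459511 0.07315726] [0.45497262 0.07089637] [[243.14567938 219.30764617]
 [246.12535676 239.24087311]
 [244.4211517  227.84020723]] [0.45553083 0.07130466]
```

The side view shows the white jar standing centred between the open fingers, at about (.455,.072). Closing the gripper.

Call:
servo_tool --pt "0 0 0 0" --pt "0 0 0 0" --pt "0 0 0 0" --pt "0 0 0 0" --pt "0 0 0 0" --pt "0 0 0 0" --pt "0 0 0 0" --pt "0 0 0 0" --pt "0 0 0 0" --pt "0 0 0 0" --claw 1 --force 30

```text
time: 3.03
ee_pos: [0.4548, 0.0712, 0.0207]
tcp_rot: [180.0, -0.0, 77.9]
wrist_force: [-1.6, -0.7, 5.1]
opening: 0.0394
grasp_force: 30.1
```

To row units: 14.5 cm is 0.1933, -12.7 cm is -0.1693.

Call:
servo_tool --pt "0 0 0.0093 0" --pt "0 0 0.0267 0" --pt "0 0 0.0467 0" --pt "0 0 0.0667 0" --pt "0 0 0.08 0" --pt "0.0133 -0.012 0.08 0" --pt "0.0333 -0.0293 0.08 0" --pt "0.06 -0.052 0.08 0" --pt "0.0867 -0.076 0.08 0" --pt "0.1133 -0.0987 0.08 0" --pt "0.14 -0.1227 0.08 0" --pt "0.1667 -0.1453 0.08 0" --pt "0.184 -0.1613 0.08 0" --pt "0.1933 -0.1693 0.08 0" --pt "0.1933 -0.1693 0.0667 0" --pt "0.1933 -0.1693 0.0533 0" --pt "0.1933 -0.1693 0.0427 0" --pt "0.1933 -0.1693 0.0333 0" --pt "0.1933 -0.1693 0.0333 0" --pt "0.1933 -0.1693 0.0333 0"

```text
time: 4.7
ee_pos: [0.5988, -0.0553, 0.0449]
tcp_rot: [-179.9, 0.0, 77.9]
wrist_force: [-0.7, 0.1, -0.6]
opening: 0.0396
grasp_force: 30.4
```

```bash
python3 - <<'E'
from h import *
o=[cv2.cvtColor(camera(n),cv2.COLOR_RGB2BGR) for n in("top","side")]
b=cv2.resize(o[1][170:300,250:430],None,fx=4,fy=4)
cv2.imwrite('pics/c3.png',b); ob=get_obs();print(ob['ee_pos'],ob['wrist_force'],ob['opening'])
E
```

```text
[ 0.59962339 -0.05551725  0.04586469] [ 0.93069462 -0.39022965  0.01076898] 0.039082074096148396
```

View pics/c3.png

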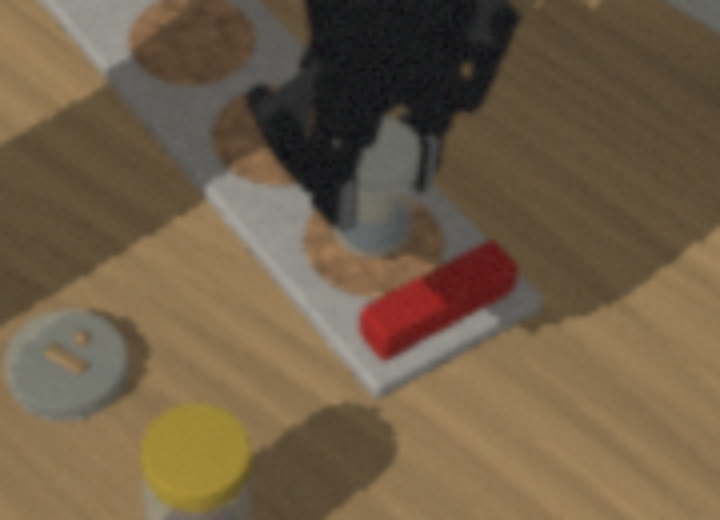

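The white jar is held about 10 mm above the pad next to red: jar foot at crop (375,230), pad centre at (374,240). Lowering slowly.

Call:
servo_tool --pt "0 0 -0.004 0" --pt "0 0 -0.0067 0" --pt "0 0 -0.0087 0" --pt "0 0 -0.0107 0" --pt "0 0 -0.012 0" --pt "0 0 -0.0133 0" --pt "0 0 -0.0133 0" --pt "0 0 -0.0133 0"

```text
time: 5.47
ee_pos: [0.5996, -0.0559, 0.0358]
tcp_rot: [180.0, -0.0, 77.9]
wrist_force: [-2.6, -0.5, 4.9]
opening: 0.039
grasp_force: 30.7
```

```bash
python3 - <<'E'
from h import *
o=cv2.cvtColor(camera("side"),cv2.COLOR_RGB2BGR)
for p in [(.6004,-.0558),(.6183,.0273),(.6361,.1103),(.6540,.1934)]:
    c=np.array([[p[0]+.035*np.cos(a),p[1]+.035*np.sin(a),.015] for a in np.linspace(0,6.3,60)]+[[*p,.015]])
    for u in proj('side',c): o[int(round(u[1])),int(round(u[0]))]=(255,255,0)
b=cv2.resize(o[130:280,240:430],None,fx=4,fy=4,interpolation=cv2.INTER_NEAREST)
cv2.imwrite('pics/c4.png',b)
E
```

```text
(no output)
```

View pics/c4.png

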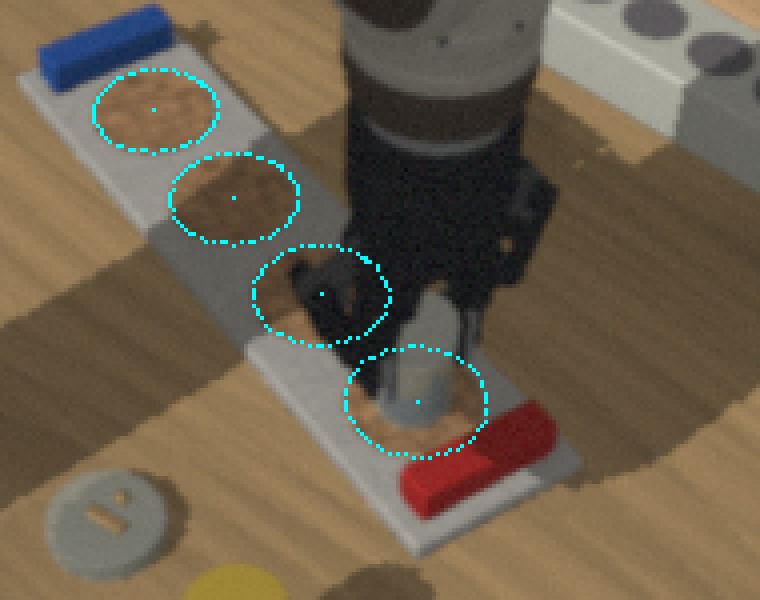

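White jar is on its pad (contact about 5 N), and the projected pad circles match the picture. Releasing, then on to yellow.

Call:
servo_tool --pt "0 0 0 0" --pt "0 0 0 0" --pt "0 0 0 0" --pt "0 0 0 0" --pt "0 0 0 0" --pt "0 0 0 0" --pt "0 0 0 0" --pt "0 0 0 0" --claw 0

```text
time: 6.18
ee_pos: [0.5995, -0.0558, 0.0352]
tcp_rot: [-180.0, -0.0, 77.9]
wrist_force: [1.0, 0.0, 0.4]
opening: 0.0856
grasp_force: 0.0
```

To row units: -17.5 cm is -0.2333, -16.5 cm is -0.22.

Call:
servo_tool --pt "0 0 0.02 0" --pt "0 0 0.0533 0" --pt "0 0 0.0933 0" --pt "0 0 0.1333 0" --pt "0 0 0.1533 0" --pt "-0.0267 -0.008 0.1533 0" --pt "-0.0667 -0.0213 0.1533 0" --pt "-0.1067 -0.0347 0.1533 0" --pt "-0.1467 -0.0467 0.1533 0" --pt "-0.1867 -0.06 0.1533 0" --pt "-0.22 -0.0707 0.1533 0" --pt "-0.2333 -0.0747 0.1533 0" --pt "-0.2333 -0.0747 0.12 0" --pt "-0.2333 -0.0747 0.08 0" --pt "-0.2333 -0.0747 0.04 0" --pt "-0.2333 -0.0747 0.0133 0" --pt "-0.2333 -0.0747 -0.0067 0" --pt "-0.2333 -0.0747 -0.0093 0" --pt "-0.2333 -0.0747 -0.0093 0"

```text
time: 7.77
ee_pos: [0.4242, -0.1116, 0.0278]
tcp_rot: [-179.9, -0.0, 77.9]
wrist_force: [-0.6, 0.6, -0.8]
opening: 0.0852
grasp_force: 0.0
```

Call:
servo_tool --pt "0 0 0 0" --pt "0 0 0 0" --pt "0 0 0 0" --pt "0 0 0 0" --pt "0 0 0 0" --pt "0 0 0 0" --pt "0 0 0 0" --pt "0 0 0 0" --pt "0 0 0 0" --pt "0 0 0 0" --claw 1

```text
time: 8.6
ee_pos: [0.4253, -0.112, 0.0295]
tcp_rot: [179.9, 0.0, 77.9]
wrist_force: [-0.7, 0.5, 5.5]
opening: 0.0452
grasp_force: 30.4
```

```bash
python3 - <<'E'
from h import *
o=cv2.cvtColor(camera("side"),cv2.COLOR_RGB2BGR)
def ring(p,r,z):
    c=[[p[0]+r*np.cos(a),p[1]+r*np.sin(a),z] for a in np.linspace(0,6.3,40)]
    for u in proj('side',c): o[int(round(u[1])),int(round(u[0]))]=(255,255,0)
ring((.6004,-.0558),.02,.075);ring((.6004,-.0558),.02,.015);ring((.425,-.112),.023,.08)
cv2.imwrite('pics/c5.png',cv2.resize(o[170:320,240:430],None,fx=4,fy=4,interpolation=cv2.INTER_NEAREST))
E
```

```text
(no output)
```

View pics/c5.png

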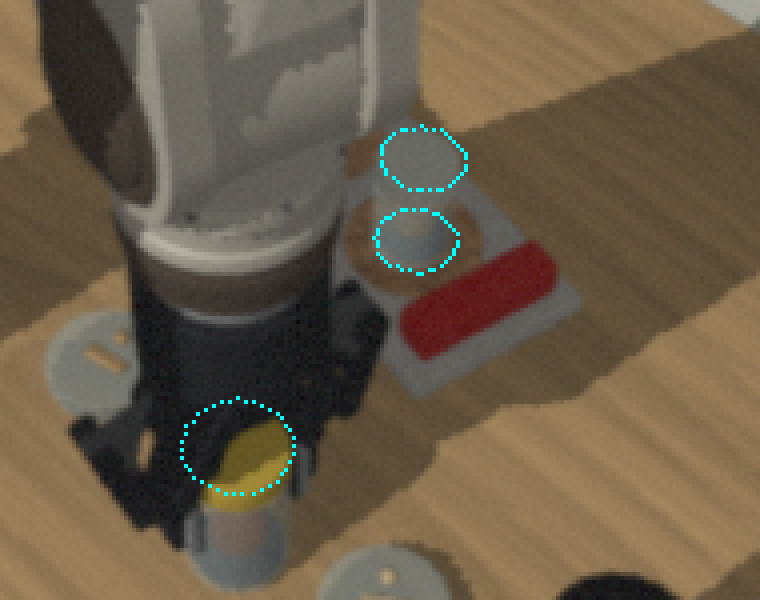

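White stands upright and centred by the overlay (foot at 417,241; lid at 424,158), and yellow is gripped at 45 mm. Carrying yellow to the second pad.

To row units: 19.3 cm is 0.2573, 18.8 cm is 0.2507.

Call:
servo_tool --pt "0 0 0.0093 0" --pt "0 0 0.0267 0" --pt "0 0 0.0533 0" --pt "0 0 0.08 0" --pt "0 0 0.1 0" --pt "0 0 0.1067 0" --pt "0.0133 0.0093 0.1067 0" --pt "0.04 0.0293 0.1067 0" --pt "0.0733 0.0533 0.1067 0" --pt "0.1067 0.0773 0.1067 0" --pt "0.14 0.1013 0.1067 0" --pt "0.1733 0.1253 0.1067 0" --pt "0.2067 0.1493 0.1067 0" --pt "0.2333 0.168 0.1067 0" --pt "0.2507 0.18 0.1067 0" --pt "0.2573 0.1853 0.1067 0" --pt "0.2573 0.1853 0.0867 0" --pt "0.2573 0.1853 0.0667 0" --pt "0.2573 0.1853 0.0467 0" --pt "0.2573 0.1853 0.0333 0"

```text
time: 10.32
ee_pos: [0.6164, 0.0273, 0.0506]
tcp_rot: [-179.8, 0.0, 77.8]
wrist_force: [0.0, -0.3, -1.9]
opening: 0.0451
grasp_force: 31.3
```

To row units: -1 cm is -0.0133, -0.9 cm is -0.012.

Call:
servo_tool --pt "0 0 0 0" --pt "0 0 -0.004 0" --pt "0 0 -0.0067 0" --pt "0 0 -0.0087 0" --pt "0 0 -0.0107 0" --pt "0 0 -0.012 0" --pt "0 0 -0.0133 0" --pt "0 0 -0.0133 0" --pt "0 0 -0.0133 0"

```text
time: 11.07
ee_pos: [0.6178, 0.0271, 0.0445]
tcp_rot: [179.9, -0.0, 77.8]
wrist_force: [-2.5, -0.4, 4.5]
opening: 0.0453
grasp_force: 31.6
```

Call:
servo_tool --pt "0 0 0 0" --pt "0 0 0 0" --pt "0 0 0 0" --pt "0 0 0 0" --pt "0 0 0 0" --pt "0 0 0 0" --pt "0 0 0 0" --pt "0 0 0 0" --claw 0

```text
time: 11.73
ee_pos: [0.6175, 0.0271, 0.0432]
tcp_rot: [-180.0, 0.0, 77.9]
wrist_force: [0.1, 0.8, -0.2]
opening: 0.0852
grasp_force: 0.0
```

To row units: 24.6 cm is 0.328, 22.5 cm is 0.3.

Call:
servo_tool --pt "0 0 0.02 0" --pt "0 0 0.0533 0" --pt "0 0 0.0933 0" --pt "0 0 0.1333 0" --pt "0 0 0.16 0" --pt "-0.0133 0.0173 0.16 0" --pt "-0.04 0.052 0.16 0" --pt "-0.0733 0.0947 0.16 0" --pt "-0.1067 0.1373 0.16 0" --pt "-0.14 0.18 0.16 0" --pt "-0.1733 0.2227 0.16 0" --pt "-0.2067 0.2667 0.16 0" --pt "-0.2333 0.3 0.16 0" --pt "-0.2547 0.328 0.16 0" --pt "-0.2547 0.328 0.1333 0" --pt "-0.2547 0.328 0.0933 0" --pt "-0.2547 0.328 0.0533 0" --pt "-0.2547 0.328 0.02 0" --pt "-0.2547 0.328 0.0027 0" --pt "-0.2547 0.328 0.0027 0"

```text
time: 13.4
ee_pos: [0.4248, 0.2721, 0.042]
tcp_rot: [-179.8, 0.2, 77.9]
wrist_force: [0.1, 0.1, -0.1]
opening: 0.0856
grasp_force: 0.0
```

Call:
servo_tool --pt "0 0 0 0" --pt "0 0 0 0" --pt "0 0 0 0" --pt "0 0 0 0" --pt "0 0 0 0" --pt "0 0 0 0" --pt "0 0 0 0" --pt "0 0 0 0" --pt "0 0 0 0" --pt "0 0 0 0" --claw 1

```text
time: 14.23
ee_pos: [0.4274, 0.2736, 0.047]
tcp_rot: [179.9, -0.1, 77.9]
wrist_force: [-0.4, -0.8, 7.1]
opening: 0.0511
grasp_force: 31.3
```

```bash
python3 - <<'E'
from h import *
o=cv2.cvtColor(camera("side"),cv2.COLOR_RGB2BGR)
def ring(p,r,z):
    c=[[p[0]+r*np.cos(a),p[1]+r*np.sin(a),z] for a in np.linspace(0,6.3,40)]
    for u in proj('side',c): o[int(round(u[1])),int(round(u[0]))]=(255,255,0)
ring((.6183,.0273),.023,.095);ring((.6183,.0273),.023,.015);ring((.4266,.2728),.026,.1)
cv2.imwrite('pics/c6.png',cv2.resize(o[120:270,150:400],None,fx=3,fy=3,interpolation=cv2.INTER_NEAREST))
E
```

```text
(no output)
```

View pics/c6.png

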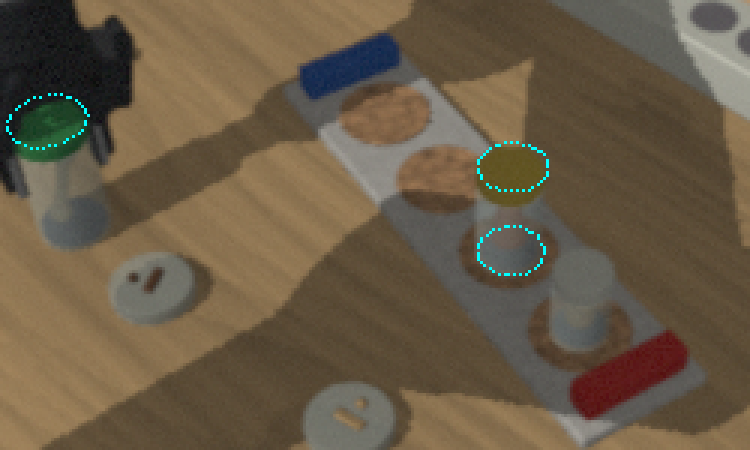

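Yellow is upright and centred (foot at 510,250; lid at 512,166), and green is gripped. Carrying green to the third pad.

To row units: 20.9 cm is 0.2787, -16.3 cm is -0.2173.

Call:
servo_tool --pt "0 0 0.0093 0" --pt "0 0 0.0267 0" --pt "0 0 0.0533 0" --pt "0 0 0.0733 0" --pt "0 0 0.08 0" --pt "0.0133 -0.0107 0.08 0" --pt "0.04 -0.0307 0.08 0" --pt "0.0667 -0.052 0.08 0" --pt "0.1 -0.0773 0.08 0" --pt "0.1333 -0.104 0.08 0" --pt "0.1667 -0.1293 0.08 0" --pt "0.2 -0.156 0.08 0" --pt "0.2333 -0.1813 0.08 0" --pt "0.26 -0.2027 0.08 0" --pt "0.2733 -0.2133 0.08 0" --pt "0.2787 -0.2173 0.08 0" --pt "0.2787 -0.2173 0.0667 0" --pt "0.2787 -0.2173 0.0533 0" --pt "0.2787 -0.2173 0.04 0" --pt "0.2787 -0.2173 0.0333 0"

```text
time: 15.95
ee_pos: [0.6339, 0.1107, 0.0677]
tcp_rot: [-179.8, 0.1, 77.9]
wrist_force: [0.0, -0.2, -1.0]
opening: 0.0511
grasp_force: 31.9
```

Call:
servo_tool --pt "0 0 0 0" --pt "0 0 -0.004 0" --pt "0 0 -0.0067 0" --pt "0 0 -0.0087 0" --pt "0 0 -0.0107 0" --pt "0 0 -0.012 0" --pt "0 0 -0.0133 0" --pt "0 0 -0.0133 0" --pt "0 0 -0.0133 0"

```text
time: 16.7
ee_pos: [0.6357, 0.1102, 0.0621]
tcp_rot: [179.9, -0.0, 77.9]
wrist_force: [-3.4, -0.2, 9.2]
opening: 0.0514
grasp_force: 32.6
```

Call:
servo_tool --pt "0 0 0 0" --pt "0 0 0 0" --pt "0 0 0 0" --pt "0 0 0 0" --pt "0 0 0 0" --pt "0 0 0 0" --pt "0 0 0 0" --pt "0 0 0 0" --claw 0

```text
time: 17.37
ee_pos: [0.6356, 0.1102, 0.0602]
tcp_rot: [-180.0, -0.0, 77.9]
wrist_force: [0.6, -0.6, -0.6]
opening: 0.0852
grasp_force: 0.0
```

To row units: -39.9 cm is -0.532, -39 cm is -0.52.

Call:
servo_tool --pt "0 0 0.02 0" --pt "0 0 0.0533 0" --pt "0 0 0.0933 0" --pt "0 0 0.1333 0" --pt "0 0 0.1733 0" --pt "-0.0133 -0.028 0.1733 0" --pt "-0.0333 -0.0707 0.1733 0" --pt "-0.0533 -0.112 0.1733 0" --pt "-0.0733 -0.1547 0.1733 0" --pt "-0.0933 -0.1973 0.1733 0" --pt "-0.1133 -0.2387 0.1733 0" --pt "-0.1333 -0.2813 0.1733 0" --pt "-0.1533 -0.324 0.1733 0" --pt "-0.1733 -0.3653 0.1733 0" --pt "-0.1933 -0.408 0.1733 0" --pt "-0.2133 -0.4507 0.1733 0" --pt "-0.2333 -0.492 0.1733 0" --pt "-0.2467 -0.52 0.1733 0" --pt "-0.252 -0.532 0.1733 0" --pt "-0.252 -0.532 0.1733 0"

```text
time: 19.03
ee_pos: [0.4457, -0.2904, 0.1903]
tcp_rot: [180.0, 0.0, 77.7]
wrist_force: [-0.1, 0.1, -0.2]
opening: 0.0853
grasp_force: 0.0
```

To row units: -12.4 cm is -0.1653, -11.5 cm is -0.1533.

Call:
servo_tool --pt "0 0 -0.0267 0" --pt "0 0 -0.06 0" --pt "0 0 -0.0933 0" --pt "0 0 -0.1267 0" --pt "0 0 -0.1533 0" --pt "0 0 -0.1653 0" --pt "0 0 -0.1653 0" --pt "0 0 -0.1653 0"

```text
time: 19.7
ee_pos: [0.447, -0.2883, 0.0669]
tcp_rot: [180.0, -0.0, 77.9]
wrist_force: [-0.2, -0.8, 0.9]
opening: 0.0857
grasp_force: 0.0
```

Call:
servo_tool --pt "0 0 0 0" --pt "0 0 0 0" --pt "0 0 0 0" --pt "0 0 0 0" --pt "0 0 0 0" --pt "0 0 0 0" --pt "0 0 0 0" --pt "0 0 0 0" --pt "0 0 0 0" --pt "0 0 0 0" --claw 1

```text
time: 20.53
ee_pos: [0.4473, -0.2892, 0.0679]
tcp_rot: [179.9, 0.0, 77.8]
wrist_force: [0.5, 0.8, 6.3]
opening: 0.0576
grasp_force: 31.3
```

```bash
python3 - <<'E'
from h import *
o=cv2.cvtColor(camera("side"),cv2.COLOR_RGB2BGR)
def ring(p,r,z):
    c=[[p[0]+r*np.cos(a),p[1]+r*np.sin(a),z] for a in np.linspace(0,6.3,40)]
    for u in proj('side',c): o[int(round(u[1])),int(round(u[0]))]=(255,255,0)
ring((.6361,.1103),.026,.115);ring((.6361,.1103),.026,.015);ring((.4472,-.2886),.029,.12)
cv2.imwrite('pics/c7.png',cv2.resize(o[110:390,220:460],None,fx=2,fy=2,interpolation=cv2.INTER_NEAREST))
E
```

```text
(no output)
```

View pics/c7.png

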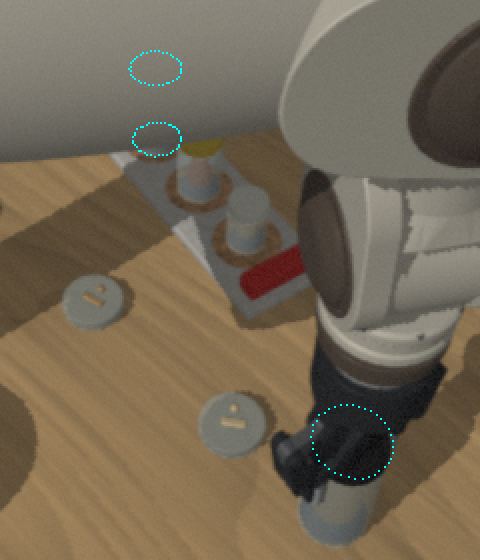

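The white and yellow jars still stand and black is gripped. The arm hides green, so I'll check it later. Carrying black round the near side at low height.

To row units: 41.5 cm is 0.5533, 39 cm is 0.52.

Call:
servo_tool --pt "0 0 0.0093 0" --pt "0 0 0.0267 0" --pt "0 0 0.0533 0" --pt "0 0 0.0733 0" --pt "0 0 0.08 0" --pt "0 0.0133 0.08 0" --pt "0 0.04 0.08 0" --pt "0 0.08 0.08 0" --pt "0 0.12 0.08 0" --pt "0 0.16 0.08 0" --pt "0 0.2 0.08 0" --pt "0 0.24 0.08 0" --pt "0 0.28 0.08 0" --pt "0 0.32 0.08 0" --pt "0 0.36 0.08 0" --pt "0 0.4 0.08 0" --pt "0 0.44 0.08 0" --pt "0 0.48 0.08 0" --pt "0 0.52 0.08 0" --pt "0.0067 0.5533 0.08 0"

```text
time: 22.25
ee_pos: [0.4499, 0.1282, 0.1253]
tcp_rot: [-179.9, 0.0, 77.9]
wrist_force: [0.6, -1.4, -3.2]
opening: 0.0575
grasp_force: 33.0
```

To row units: 20.2 cm is 0.2693, 3.2 cm is 0.0427.

Call:
servo_tool --pt "0.0093 0.0293 0 0" --pt "0.0227 0.0533 0 0" --pt "0.0427 0.0707 0 0" --pt "0.0667 0.0827 0 0" --pt "0.0933 0.0893 0 0" --pt "0.1267 0.0893 0 0" --pt "0.16 0.0893 0 0" --pt "0.1933 0.0893 0 0" --pt "0.2267 0.0893 0 0" --pt "0.2533 0.0893 0 0" --pt "0.2667 0.0893 0 0" --pt "0.2693 0.0893 0 0" --pt "0.2693 0.0893 -0.0133 0" --pt "0.2693 0.0893 -0.0267 0" --pt "0.2693 0.0893 -0.04 0" --pt "0.2693 0.0893 -0.0467 0" --pt "0.2693 0.0893 -0.0467 0"

```text
time: 23.67
ee_pos: [0.652, 0.193, 0.0891]
tcp_rot: [-179.8, 0.1, 77.9]
wrist_force: [-0.1, -0.1, -2.7]
opening: 0.0577
grasp_force: 33.2
```

To row units: -1 cm is -0.0133, -0.9 cm is -0.012.

Call:
servo_tool --pt "0 0 -0.004 0" --pt "0 0 -0.0067 0" --pt "0 0 -0.0087 0" --pt "0 0 -0.0107 0" --pt "0 0 -0.012 0" --pt "0 0 -0.0133 0" --pt "0 0 -0.0133 0" --pt "0 0 -0.0133 0"

```text
time: 24.33
ee_pos: [0.6538, 0.1932, 0.0829]
tcp_rot: [179.9, -0.1, 77.9]
wrist_force: [-2.8, -1.0, 5.9]
opening: 0.0572
grasp_force: 34.0
```

Contact at about 6 N. Releasing, rising and backing away.

Call:
servo_tool --pt "0 0 0 0" --pt "0 0 0 0" --pt "0 0 0 0" --pt "0 0 0 0" --pt "0 0 0 0" --pt "0 0 0 0" --pt "0 0 0 0" --pt "0 0 0 0" --claw 0

```text
time: 25.0
ee_pos: [0.6536, 0.1931, 0.0812]
tcp_rot: [-180.0, 0.0, 77.8]
wrist_force: [0.6, -0.1, 0.6]
opening: 0.086
grasp_force: 0.0
```

To row units: -37 cm is -0.4933, -35 cm is -0.4667.

Call:
servo_tool --pt "0 0 0.02 0" --pt "0 0 0.0533 0" --pt "0 0 0.0933 0" --pt "0 0 0.1333 0" --pt "0 0 0.1733 0" --pt "-0.0267 0.0133 0.1867 0" --pt "-0.0667 0.04 0.1867 0" --pt "-0.1067 0.08 0.1867 0" --pt "-0.1467 0.12 0.1867 0" --pt "-0.1867 0.16 0.1867 0" --pt "-0.2267 0.2 0.1867 0" --pt "-0.2667 0.24 0.1867 0" --pt "-0.3067 0.28 0.1867 0" --pt "-0.3467 0.32 0.1867 0" --pt "-0.3867 0.3467 0.1867 0" --pt "-0.4267 0.3467 0.1867 0" --pt "-0.4667 0.3467 0.1867 0" --pt "-0.4933 0.3467 0.1867 0" --pt "-0.4933 0.3467 0.1867 0" --pt "-0.4933 0.3467 0.1867 0"

```text
time: 26.67
ee_pos: [0.2828, 0.4534, 0.2218]
tcp_rot: [180.0, -0.1, 78.0]
wrist_force: [-0.4, -0.6, -0.3]
opening: 0.0854
grasp_force: 0.0
```

```bash
python3 - <<'E'
from h import *
J=[((.6004,-.0558),.02,.06),((.6183,.0273),.023,.08),((.6361,.1103),.026,.1),((.654,.1934),.029,.12)]
out=[]
for n,(u0,v0) in (("top",(190,110)),("side",(230,80))):
    o=cv2.cvtColor(camera(n),cv2.COLOR_RGB2BGR)
    for p,r,h in J:
        for z,rr in((.015,.035),(.015+h,r)):
            c=[[p[0]+rr*np.cos(a),p[1]+rr*np.sin(a),z] for a in np.linspace(0,6.3,40)]
            for u in proj(n,c): o[int(round(u[1])),int(round(u[0]))]=(255,255,0)
    out.append(cv2.resize(o[v0:v0+190,u0:u0+190],None,fx=2.1,fy=2.1,interpolation=cv2.INTER_CUBIC))
cv2.imwrite('pics/c8.png',np.hstack(out))
E
```

```text
(no output)
```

View pics/c8.png

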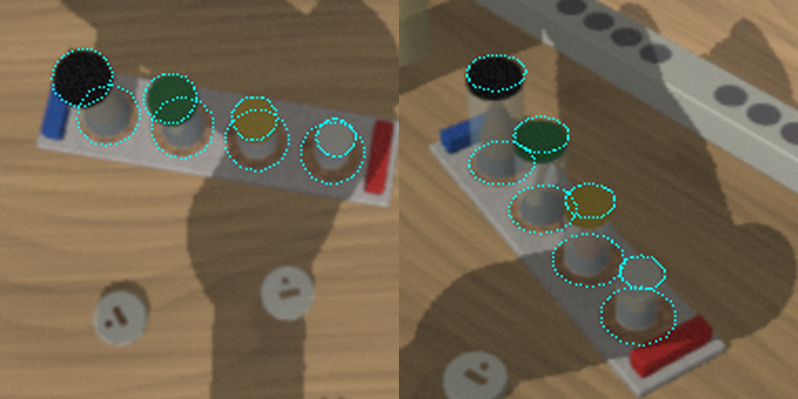

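Both views show all four jars upright. The lids match the predicted rings on the right pads: black at top-view crop (82,77) next to blue, then green (172,98), yellow (254,118) and white (336,137) next to red.

```bash
python3 -c "
from workcell import *
print(job_done())"
```

```text
the job is handed in; nothing more can be done
None
```

The job is handed in: the four jars stand upright and centred on their pads in size order, white by the red block, then yellow, green and black by the blue block, with about 27 s used.

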